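Set the coarse stop of a hand press and press a shell lid home

ROBOT

A 6-joint arm with a two-finger parallel gripper is mounted at the origin on the work surface. World frame = base frame: x ahead of the robot, y to its left, z up, the work surface at z = 0. Lengths are in mm, angles in rad, forces in N, time in s.
With the tool pointing down it reaches from about 375 to 925 mm from the base axis. Payload 5.7 kg.
Tool frame: the origin (TCP) lies between the finger pads; the fingertips stand 25 mm ahead of it and the grasp point (between the pads) lies 6 mm ahead of it; z points along the fingers, y is the direction in which the jaws open and shut (so a half turn about z gives the same grasp; the last joint's range is limited). The gripper opens to 88 mm and grips with 3 to 60 N. Pads are 20 mm wide; open, the fingers measure 115 mm over their backs; the gripper's body (75 mm by 178 mm) begins 61 mm behind the grasp point.
Start: joints at [0.999, 0.359, 1.51, -0, 1.272, -0.115], TCP at [264.636, 538.454, 247.623] pointing down, gripper open.
Joint ranges: [-2.97, 2.97], [-1.01, 2.36], [0.21, 2.38], [-0.96, 4.11], [0.2, 2.71], [-2.98, 2.98]. Speed limits (rad/s): [2.39, 2.39, 3.14, 3.14, 3.14, 3.14].

INTERFACE

Orientations are given as a unit quaternion [w, x, y, z].
In Python, from station import arm, optics, close_job gives the robot as it stands.
- The arm moves only by the tool apply_moves, never from a script. Its argument "steps" is a list of rows, each a list of 7 numbers: the shift along the tool's x, y, z as a fraction of full scale, then the turn, a rotation vector about the tool's x, y, z as a fraction of full scale, then the closure, from -1 (fully open) to 1 (shut). In form: [[dx, dy, dz, wx, wy, wz, claw], ...]. A call has 1 to 20 rows; each row shifts and turns the commanded pose from where the row before left it, along the tool's axes as they then stand; what a row does not reach is not made up. Full scale, the value 1, is 300 mm for a shift and 1.5 rad for a turn. A row lasts 1/12 s, in which the tool goes at most 41.7 mm and 7.16 degrees, less where a joint would pass 70% of its speed; a pose out of reach is approached as far as the arm can. A call with a number of a shift or a turn outside -1 to 1 is refused whole. A call with a gripper value outside its range is refused whole. The fingers move at their own pace and stop on an object; "force" is the grip in N (left out, the last holds). Time passes only in rows, so rows that do not move let the fingers close. It gives the time, the measured TCP pose, the force and the opening at its end, in the units of the state.
- arm.sense(): the state, without advancing time (a new reading comes with each control period).
- optics.get_image(name): name is "side" or "top"; returns a dict with "img" (384x512x3 uint8, red, green, blue), "camera_matrix" (3x3 intrinsics, pixels), "dist_coeffs" ([k1, k2, p1, p2, k3] as OpenCV has them; the pictures are not rectified), "R" (3x3) and "t" (3): a world point X has camera coordinates R X + t. Camera axes: x right, y down, z forward; pixel columns grow to the right and rows downward; lengths in mm; the calibration is good to about 2 mm. A picture is of the moment at which its call begins. There is no depth.
- close_job(): hands the job in, once; it reports no verdict.
The state is a dict: "t": time; "joint_positions": joint angles; "joint_vel": joint speeds; "joint_torque": joint torques, N m; "eef_pos": TCP position; "orientation": TCP orientation; "contact_force": force on the tool from outside, world axes, zero at the start; "ft_torque": the same for the moment, N m; "finger_gap": finger opening in mm.
Only numpy, scipy, OpenCV 4.12 (cv2) and the standard library are available. Lean on these libraries where they do the work, as an engineer would, in place of code of your own. Each camera call takes 0.05 s, during which the arm holds its last target.

TASK

This shell is pressed on the green stop: turn the large black lower ring of the double knob on top of the hand press until its white line points at the green mark, leaving the small silver fine-trim knob above it just as it is set. Then push the press lever down until it comes up against the stop, so that the platen presses the red lid home on its shell, and let the lever return to the top. Press the lid only with the press, and leave the other things on the cart where they are.

Things in the scene. Friction and masses are not known exactly. Their poses are not given: they have to be found in the camera images.
- press: Cast-iron hand press, fixed, 337 mm high with knobs. Origin: on the cart top on the axis of ram, cup and knobs; z up; +x to the rear column, opening and lever to -x, lever on the -y side. Foot x -68 to 158, y +-65 mm; head z 201 to 264, x -43 to 142, y +-33 mm. On the head a fixed silver dial plate (100 mm across, top at z 269 mm) with four colour marks on its -y side.
- ring_center (a point): Centre (half-way up) of the black knurled coarse ring: upright axis, 62 mm diameter, z 279 to 305 mm; 10 mm gap between its underside and the dial plate. The silver fine-trim knob (32 mm diameter, 32 mm high, top at z 337 mm) stands on the same axis right above it. Does not move as the ring turns; axes as the press.
- coarse (a joint): Angle of the black ring, rad, growing counter-clockwise seen from above, range -1.35 to 1.35; stays where left (0.12 N m friction). At 0 its white line points along press -y. Marks: yellow -1.05, blue -0.35, green 0.35, red 1.05. Its stop drum inside the head catches the ram, 4 mm lower from each mark to the next: at yellow or blue the lid cannot be pressed home.
- ring_line (a point): Outer end of the white line on the ring's top edge, 30.5 mm from the axis; turns with the ring.
- green_mark (a point): Middle of the green mark (16 x 8.5 mm bar) on the dial plate, 41.5 mm from the axis.
- fine_mark (a point): Outer end of the black line on top of the silver fine-trim knob, 15 mm from the axis, z 337 mm; turns with that knob, which is light to turn (0.02 N m).
- lever (a joint): Lever angle, rad: 0 at the top (pointing to press -x, 0.3 rad above level), growing as it is pushed down, limit 1.02. A spring returns it to the top when let go. It lowers the platen 30 mm per rad: platen meets the lid at about 0.4, the hard green stop is met at about 0.7 (ease off there). Needs 3 to 5 N at the grip at first, about 8 to 10 N to press the lid home.
- lever_pivot (a point): Point on the lever's level hinge axis (press body y axis), in the plane in which the lever swings.
- lever_grip (a point): Middle of the lever's black handle (round, 27 mm thick, 100 mm long, along the lever), 160 mm from lever_pivot; moves with the lever.
- shell: Red turned shell standing loosely in the steel cup of the press, 71 mm diameter; origin under its foot. Its lower half is 45 mm high; the lid, 45 mm high with a gold band at its lower edge, stands on it with a ring of pale wood showing between them.
- lid (a joint): How far the lid has been pushed down on its shell, m: 0 at the start (10 mm of pale wood showing), 0.010 fully closed; on the green stop the press leaves it at about 0.009. Tight fit (28 N), stays where it is pushed.
- gilded_shell: Bystander: gold egg-shaped shell, 78 mm wide, 98 mm high, brown worn rim round its middle; origin under its centre. Leave alone.
- dowel: Bystander: lying brown dowel with a red end, 22 mm thick, 150 mm long; origin under its centre. Leave alone.
- grip_cone: Bystander: brown foot with a cork cone, 80 mm wide, 85 mm high; origin under its centre. Leave alone.
- spare_platen: Bystander: pale wooden disc 100 mm wide with a short boss, 40 mm high; origin under its centre. Leave alone.
- lacquer_jar: Bystander: jar with a red cap, 68 mm wide, 85 mm high; origin under its centre. Leave alone.
- lower_half: Bystander: open red cup, 72 mm wide, 55 mm high; origin under its centre. Leave alone.
- mop_brush: Bystander: brush lying flat, 180 mm long; origin under its centre. Leave alone.

How it is judged:
By the outcome, as a careful person would: the job done as asked, in the order asked, and still so for the second after the job is handed in, with the robot touching nothing.
It also fails if it takes over 58 s, if anything falls off the work surface, if the arm or the gripper's body presses on something with over 40 N, if the wrist force passes 120 N, or if a joint passes its speed limit or range.

## Working session

There is one attempt and no reset: what is moved stays moved. The work goes in short steps, Python scripts to look and compute and a tool call to move; the robot and the scene stay as the last step left them, time stands still between calls to the robot, and variables do not carry over. Pictures are saved under pics/ and viewed, and the job is handed in when it is done.

Besides the shell and the picture viewer there is one more tool, called after "Emit:" as name([rows], argument=value, ...), one row to a line, values as JSON. apply_moves: Moves the arm, as the interface text tells. Its arguments: {"type":"object","properties":{"steps":{"type":"array","items":{"type":"array","items":{"type":"number","minimum":-1,"maximum":1}}},"force":{"type":"number"}},"required":["steps"]}

```bash
mkdir -p pics; ls; python3 - <<'E'
from station import arm, optics
import cv2,numpy as np
print(arm.sense())
for n in("side","top"):
    d=optics.get_image(n); cv2.imwrite(f"pics/{n}0.png",d["img"][:,:,::-1]); print(n,d["camera_matrix"],d["dist_coeffs"],d["R"],d["t"])
    np.savez(f"{n}0.npz",**d)
E
```

```text
pics
{'t': 0.0, 'joint_positions': array([ 9.98909506e-01,  3.59474033e-01,  1.51142743e+00, -3.95275865e-06,
        1.27246198e+00, -1.15090743e-01]), 'joint_vel': array([ 0.00046774,  0.00096896, -0.0009995 , -0.00104194,  0.00252576,
       -0.0002634 ]), 'joint_torque': array([-1.05775744e-03, -5.15360785e+01, -2.70734543e+01,  6.75191218e-02,
        3.47586419e-02, -1.32267141e-04]), 'eef_pos': array([264.30370674, 537.94558326, 246.82987687]), 'orientation': array([-2.96399182e-04,  2.26416800e-01,  9.74030107e-01, -8.34309131e-04]), 'contact_force': array([-0.25920925, -0.36002915,  0.37927104]), 'ft_torque': array([ 0.00070528, -0.00409771, -0.01502867]), 'finger_gap': 87.67719925146338}
side [[389.23270643   0.         252.33215542]
 [  0.         389.23270643 190.01364197]
 [  0.           0.           1.        ]] [-0.06185517  0.          0.          0.          0.        ] [[ 0.99096269 -0.13397033  0.00669981]
 [-0.07685908 -0.60803427 -0.79018163]
 [ 0.10993461  0.78252558 -0.61283611]] [-539.85641538  212.4594923  1068.27678611]
top [[378.41484062   0.         255.22304822]
 [  0.         378.41484062 187.40711226]
 [  0.           0.           1.        ]] [-0.00803445  0.          0.          0.          0.        ] [[ 0.00365185 -0.99955379  0.02964609]
 [-0.99674858 -0.0060247  -0.08034902]
 [ 0.08049178 -0.02925627 -0.99632582]] [  -2.6069547   576.08694643 1342.04511942]
```

View pics/side0.png

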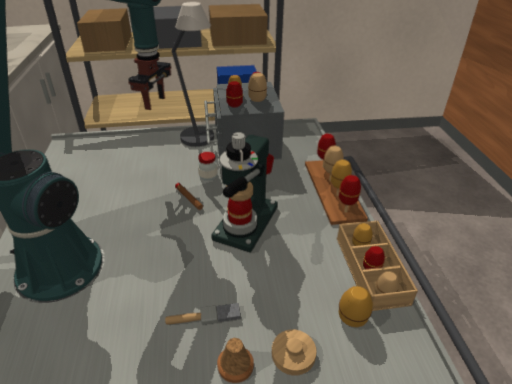

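View pics/top0.png

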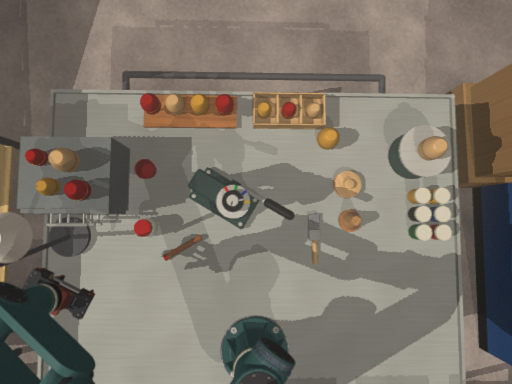

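```bash
python3 - <<'E'
import cv2
a=cv2.imread("pics/top0.png")[150:250,170:320]; cv2.imwrite("pics/topz.png",cv2.resize(a,None,fx=5.3,fy=5.3,interpolation=cv2.INTER_CUBIC))
a=cv2.imread("pics/side0.png")[120:260,190:300]; cv2.imwrite("pics/sidez.png",cv2.resize(a,None,fx=4.2,fy=4.2,interpolation=cv2.INTER_CUBIC))
E
```

```text
(no output)
```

View pics/topz.png

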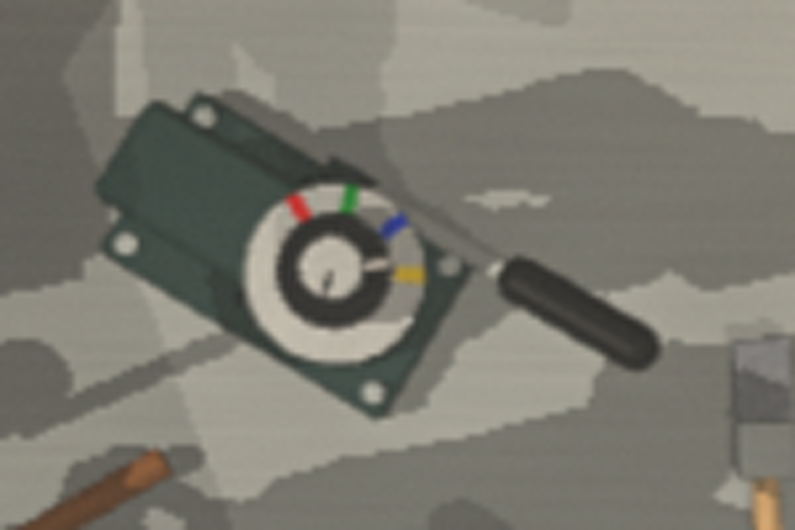

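View pics/sidez.png

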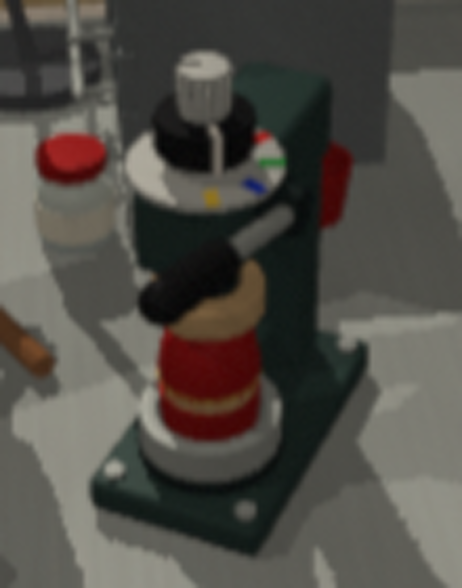

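```bash
cat > h.py <<'E'
import numpy as np,cv2
def ray(d,uv):
    p=cv2.undistortPoints(np.array([[uv]],float),d["camera_matrix"],d["dist_coeffs"])[0,0]
    R=d["R"];C=-R.T@d["t"];v=R.T@np.array([p[0],p[1],1.]);return C,v/np.linalg.norm(v)
def onz(d,uv,z):
    C,v=ray(d,uv);return C+v*(z-C[2])/v[2]
def tri(d1,u1,d2,u2):
    C1,a=ray(d1,u1);C2,b=ray(d2,u2)
    s=np.linalg.lstsq(np.c_[a,-b],C2-C1,rcond=None)[0]
    p,q=C1+s[0]*a,C2+s[1]*b
    return (p+q)/2,np.linalg.norm(p-q)
def proj(d,X):
    return cv2.projectPoints(np.array([X],float),cv2.Rodrigues(d["R"])[0],d["t"],d["camera_matrix"],d["dist_coeffs"])[0].ravel()
E
cat > m.py <<'E'
from h import *
import sys
tag=sys.argv[1]
T=dict(np.load(f"top{tag}.npz"));x0,y0=170,150
im=T["img"][150:250,170:320];f=8
big=cv2.resize(im,None,fx=f,fy=f,interpolation=cv2.INTER_CUBIC)
hsv=cv2.cvtColor(big,cv2.COLOR_RGB2HSV).astype(int);H,S,V=[hsv[...,i] for i in range(3)]
def cent(m,roi=None):
    n,l,st,c=cv2.connectedComponentsWithStats(m.astype(np.uint8))
    k=1+np.argmax(st[1:,4]);return (c[k]+.5)/f-.5+[x0,y0],st[k,4]
yy,xx=np.mgrid[:big.shape[0],:big.shape[1]]
near=np.hypot(xx/f-63,yy/f-51)<20
P={}
for n,m in dict(red=((H<8)|(H>170)),yellow=(H>18)&(H<28),green=(H>50)&(H<75),blue=(H>108)&(H<130)).items():
    c,a=cent(near&m&(S>110));P[n]=onz(T,c,269);print(n,c.round(2),a,P[n].round(1))
from scipy.optimize import least_squares
th=dict(yellow=-1.05,blue=-.35,green=.35,red=1.05)
def res(q):
    return np.concatenate([P[n][:2]-(q[:2]+41.5*np.array([np.sin(q[2]+t),-np.cos(q[2]+t)])) for n,t in th.items()])
for g in(0,1.57,3.1,-1.57):
    s=least_squares(res,[P['red'][0],P['red'][1],g])
    if s.cost<60:break
print("axis,yaw",s.x,res(s.x).round(1))
q=s.x
# ring line bearings: polar sample on ring top
for z,rs in((305,(20,23,26,29)),(337,(6,9,12,14))):
    ang=np.arange(-180,180,2)*np.pi/180;acc=0
    for r in rs:
        v=[]
        for a in ang:
            uv=proj(T,[q[0]+r*np.sin(q[2]+a),q[1]-r*np.cos(q[2]+a),z])
            v.append(cv2.getRectSubPix(T["img"].astype(np.float32).mean(2),(1,1),tuple(map(float,uv)))[0,0])
        acc=acc+np.array(v)
    acc/=len(rs)
    acc=acc-np.median(acc)
    w=np.where(acc>.4*acc.max(),acc,0) if z==305 else np.where(acc<.4*acc.min(),-acc,0)
    print(z,"angle",np.angle((w*np.exp(1j*ang)).sum()),acc.max(),acc.min(), np.degrees(ang[w>0]).round())
E
python3 m.py 0
```

```text
red [225.94 188.77] 1023 [551.7  93.8 269. ]
yellow [247.   201.36] 1020 [514.9  31.5 269. ]
green [235.45 187.09] 533 [556.8  65.8 269. ]
blue [243.85 192.06] 586 [542.3  40.9 269. ]
axis,yaw [515.7006765   73.09956728   1.03937467] [-0.4 -0.1  0.2 -0.2  0.3  0.2 -0.1  0.1]
305 angle -0.9070814573193398 76.61201 -6.1107903 [-60. -58. -56. -54. -52. -50. -48. -46. -44.]
337 angle -2.881670956430459 9.613449 -53.432518 [-180. -178. -176. -174. -172. -170. -168. -166. -164. -162. -160. -158.
 -156. -154. -152. -150.]
```

```bash
python3 - <<'E'
from h import *
T=dict(np.load("top0.npz"));S=dict(np.load("side0.npz"))
def uvT(p):return (np.array(p)+.5)/5.3-.5+[170,150]
def uvS(p):return (np.array(p)+.5)/4.2-.5+[190,120]
for n,a,b in [("green",(349,199),(271,163)),("yellow",(410,275),(212,197)),("knobtop",(332,265),(205,65)),
   ("handle far end",(640,350),(155,302)),("handle near",(515,275),(226,257)),("handle mid",(577,312),(190,280))]:
    p,e=tri(T,uvT(a),S,uvS(b));print(n,p.round(1),round(e,1))
q=np.array([515.7,73.1]);yaw=1.039
ex=np.array([np.cos(yaw),np.sin(yaw)]);ey=np.array([-np.sin(yaw),np.cos(yaw)])
p,e=tri(T,uvT((577,312)),S,uvS((190,280)));d=p[:2]-q;print("mid in press",d@ex,d@ey,p[2])
# where projected known points fall (side)
for z in(269,305,337):print(z,proj(S,[*q,z]),proj(T,[*q,z]))
E
```

```text
green [556.7  65.8 268.5] 0.1
yellow [515.2  31.6 269.6] 1.5
knobtop [516.9  72.8 337. ] 0.6
handle far end [472.6 -93.7 290.8] 1.3
handle near [516.2 -27.  267.5] 2.8
handle mid [493.9 -60.5 278.4] 0.4
mid in press -126.1909760432781 -48.987461334722724 278.3707470302148
269 [238.25632162 157.82100451] [232.8548075  201.00466174]
305 [238.04388685 146.00426116] [232.48503399 200.44149256]
337 [237.84861748 135.06531312] [232.1350512  199.90846265]
```

Emit:
apply_moves([
  [0,0,-0.115,0,0,0,-1],
  [0,0,-0.115,0,0,0,-1],
  [0,0,-0.115,0,0,0,-1],
  [0,0,-0.115,0,0,0,-1],
  [0,0,-0.115,0,0,0,-1],
  [-0.0957,-0.068,0,0,0,0,-1],
  [-0.0957,-0.068,0,0,0,0,-1],
  [-0.0957,-0.068,0,0,0,0,-1],
  [-0.0957,-0.068,0,0,0,0,-1],
  [-0.0957,-0.068,0,0,0,0,-1],
  [-0.0957,-0.068,0,0,0,0,-1],
  [-0.0957,-0.068,0,0,0,0,-1],
  [-0.0957,-0.068,0,0,0,0,-1],
  [-0.0957,-0.068,0,0,0,0,-1],
  [-0.0957,-0.068,0,0,0,0,-1],
  [-0.0957,-0.068,0,0,0,0,-1],
  [-0.0957,-0.068,0,0,0,0,-1],
  [-0.0957,-0.068,0,0,0,0,-1],
  [-0.0957,-0.068,0,0,0,0,-1],
  [0,0,0,0,0,0,-1],
], force=30)

```text
t: 1.77
eef_pos: [501.8, 99.9, 419.4]
orientation: [0.0, 0.229, 0.973, -0.001]
contact_force: [0.0, 0.3, 0.1]
finger_gap: 87.9
```

Emit:
apply_moves([
  [0,0,0,0,0,0.078,-1],
  [0,0,0,0,0,0.078,-1],
  [0,0,0,0,0,0.078,-1],
  [0,0,0,0,0,0.078,-1],
  [0,0,0,0,0,0.078,-1],
  [0,0,0,0,0,0.078,-1],
  [0,0,0,0,0,0.078,-1],
  [0,0,0,0,0,0.078,-1],
  [0,0,0,0,0,0.078,-1],
  [0,0,0,0,0,0.078,-1],
  [0,0,0,0,0,0.078,-1],
  [0,0,0,0,0,0.078,-1],
  [0,0,0,0,0,0.078,-1],
  [0,0,0,0,0,0.078,-1],
  [0,0,0,0,0,0,-1],
  [0,0,0,0,0,0,-1],
])

```text
t: 3.1
eef_pos: [499.0, 105.3, 419.9]
orientation: [-0.0, 0.865, 0.502, -0.0]
contact_force: [1.0, -0.2, -0.3]
finger_gap: 87.6
```

```bash
cat >> h.py <<'E'
from scipy.spatial.transform import Rotation as Ro
def R_tool(s):
    w,x,y,z=s["orientation"];return Ro.from_quat([x,y,z,w]).as_matrix()
def delta(s,target):
    R=R_tool(s);d=R.T@(np.array(target)-s["eef_pos"]);print("pos",s["eef_pos"].round(1),"xang",round(np.arctan2(R[1,0],R[0,0]),3),"z",R[:,2].round(3),"d_tool mm",d.round(1),"fs",(d/300).round(4),"F",s["contact_force"].round(1),"gap",round(s["finger_gap"],1),"t",round(s["t"],2),"q",s["joint_positions"].round(2))
E
python3 - <<'E'
from h import *
from station import arm
delta(arm.sense(),[515.9,73.1,302])
E
```

```text
pos [499.  105.3 419.9] xang 1.051 z [-0.001  0.    -1.   ] d_tool mm [-19.5  30.8 117.8] fs [-0.0649  0.1025  0.3928] F [ 1.  -0.2 -0.3] gap 87.6 t 3.1 q [0.07 0.11 1.42 0.   1.61 0.59]
```

Emit:
apply_moves([
  [-0.0325,0.051,0,0,0,0,-1],
  [-0.0325,0.051,0,0,0,0,-1],
  [0,0,0.08,0,0,0,-1],
  [0,0,0.08,0,0,0,-1],
  [0,0,0,0,0,0,-1],
  [0,0,0,0,0,0,-1],
  [0,0,0,0,0,0,-1],
])

```text
t: 3.68
eef_pos: [516.4, 72.9, 373.1]
orientation: [0.0, 0.866, 0.501, 0.0]
contact_force: [0.5, -0.4, -0.2]
finger_gap: 87.8
```

```bash
cat > look.py <<'E'
from h import *
import sys
from station import arm,optics
tag=sys.argv[1]; tg=[float(v) for v in sys.argv[2:5]]
delta(arm.sense(),tg)
for n,(a,b,c,e) in dict(side=(100,260,180,320),top=(120,280,150,330)).items():
    d=optics.get_image(n);np.savez(f"{n}{tag}.npz",**d)
    cv2.imwrite(f"pics/{n}{tag}.png",cv2.resize(d["img"][a:b,c:e,::-1],None,fx=3.6,fy=3.6,interpolation=cv2.INTER_CUBIC))
a=[cv2.imread(f"pics/{n}{tag}.png") for n in("side","top")]
o=np.hstack(a);k=800/o.shape[1];cv2.imwrite(f"pics/both{tag}.png",cv2.resize(o,None,fx=k,fy=k,interpolation=cv2.INTER_AREA))
E
python3 look.py 1 515.9 73.1 302
```

```text
pos [516.4  72.9 373.1] xang 1.049 z [ 0.001  0.    -1.   ] d_tool mm [-0.2 -0.6 71.1] fs [-0.0005 -0.002   0.2372] F [ 0.5 -0.4 -0.2] gap 87.8 t 3.68 q [0.01 0.15 1.49 0.   1.5  0.53]
```

View pics/both1.png

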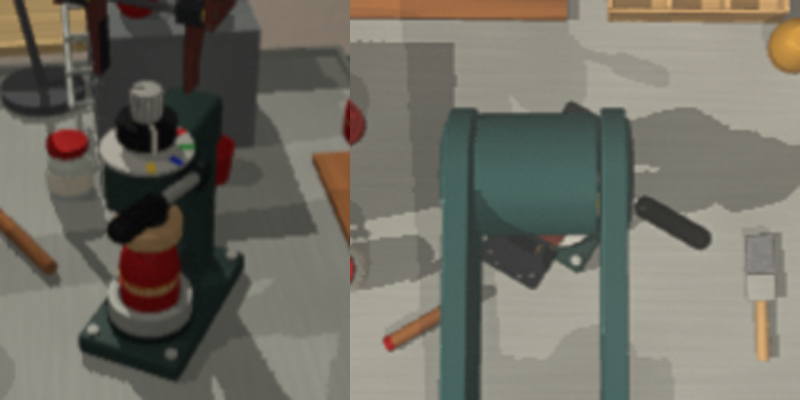

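Emit:
apply_moves([
  [0,0,0.06,0,0,0,-1],
  [0,0,0.06,0,0,0,-1],
  [0,0,0.06,0,0,0,-1],
  [0,0,0.055,0,0,0,-1],
  [0,0,0,0,0,0,-1],
  [0,0,0,0,0,0,-1],
])

```text
t: 4.28
eef_pos: [516.2, 72.8, 302.2]
orientation: [-0.0, 0.866, 0.5, -0.0]
contact_force: [-0.3, 0.3, -0.1]
finger_gap: 88.1
```

```bash
python3 look.py 2 515.9 73.1 302
```

```text
pos [516.2  72.8 302.2] xang 1.047 z [-0. -0. -1.] d_tool mm [ 0.1 -0.4  0.2] fs [ 0.0003 -0.0014  0.0007] F [-0.3  0.3 -0.1] gap 88.1 t 4.28 q [ 0.01  0.2   1.6  -0.    1.34  0.53]
```

View pics/side2.png

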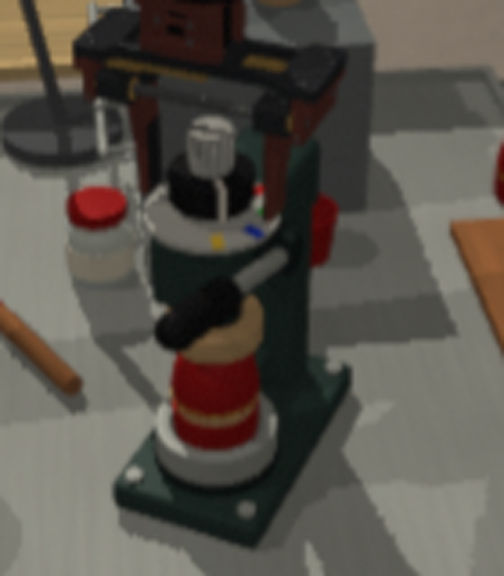

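Emit:
apply_moves([
  [0,0,0,0,0,0,1],
  [0,0,0,0,0,0,1],
  [0,0,0,0,0,0,1],
  [0,0,0,0,0,0,1],
  [0,0,0,0,0,0,1],
  [0,0,0,0,0,0,1],
  [0,0,0,0,0,0,1],
  [0,0,0,0,0,0,1],
], force=25)

```text
t: 5.05
eef_pos: [516.3, 72.7, 302.0]
orientation: [0.0, 0.866, 0.5, 0.0]
contact_force: [-1.0, 0.7, 4.1]
finger_gap: 61.9
```

```bash
python3 look.py 3 516.2 72.8 302.2
```

```text
pos [516.3  72.7 302. ] xang 1.047 z [ 0.001 -0.    -1.   ] d_tool mm [ 0.1 -0.2 -0.2] fs [ 0.0002 -0.0006 -0.0006] F [-1.   0.7  4.1] gap 61.9 t 5.05 q [ 0.01  0.2   1.6  -0.    1.34  0.53]
```

View pics/side3.png

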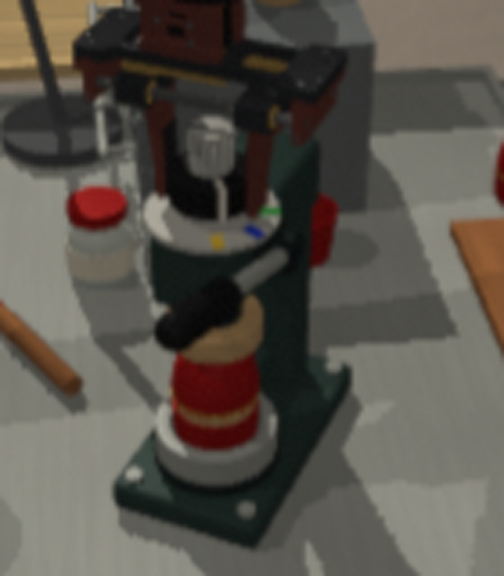

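Emit:
apply_moves([
  [0,0,0,0,0,-0.06,1],
  [0,0,0,0,0,-0.06,1],
  [0,0,0,0,0,-0.06,1],
  [0,0,0,0,0,-0.06,1],
  [0,0,0,0,0,-0.06,1],
  [0,0,0,0,0,-0.06,1],
  [0,0,0,0,0,-0.06,1],
  [0,0,0,0,0,-0.06,1],
  [0,0,0,0,0,-0.06,1],
  [0,0,0,0,0,-0.06,1],
  [0,0,0,0,0,-0.06,1],
  [0,0,0,0,0,-0.06,1],
  [0,0,0,0,0,-0.06,1],
  [0,0,0,0,0,-0.058,1],
  [0,0,0,0,0,0,1],
  [0,0,0,0,0,0,1],
])

```text
t: 6.48
eef_pos: [516.7, 72.7, 302.1]
orientation: [0.001, 0.408, 0.913, 0.0]
contact_force: [0.2, 0.0, 4.5]
finger_gap: 61.6
```

```bash
python3 look.py 4 516.2 72.8 302.2
```

```text
pos [516.7  72.7 302.1] xang 2.301 z [ 0.001 -0.    -1.   ] d_tool mm [ 0.4 -0.3 -0.1] fs [ 0.0012 -0.0009 -0.0005] F [0.2 0.  4.5] gap 61.6 t 6.48 q [ 0.01  0.2   1.6  -0.    1.34 -0.72]
```

View pics/side4.png

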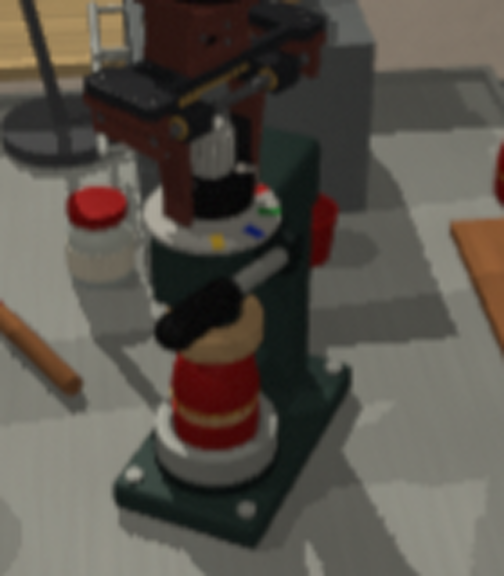

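Emit:
apply_moves([
  [0,0,0,0,0,0,-1],
  [0,0,0,0,0,0,-1],
  [0,0,0,0,0,0,-1],
  [0,0,0,0,0,0,-1],
  [0,0,0,0,0,0,-1],
  [0,0,0,0,0,0,-1],
  [0,0,0,0,0,0,-1],
  [0,0,0,0,0,0,-1],
])

```text
t: 7.25
eef_pos: [516.1, 72.7, 301.6]
orientation: [-0.0, 0.407, 0.914, -0.0]
contact_force: [0.4, -1.0, 0.3]
finger_gap: 88.0
```

Emit:
apply_moves([
  [0,0,-0.06,0,0,0,-1],
  [0,0,-0.1,0,0,0,-1],
  [0,0,-0.12,0,0,0,-1],
  [0,0,-0.12,0,0,0,-1],
  [0,0,0,0,0,0,-1],
  [-0.07,-0.088,0,0,0,0,-1],
  [-0.07,-0.088,0,0,0,0,-1],
  [-0.07,-0.088,0,0,0,0,-1],
  [-0.07,-0.088,0,0,0,0,-1],
  [0,0,0,0,0,0,-1],
  [0,0,0,0,0,0,-1],
])

```text
t: 8.17
eef_pos: [493.6, -61.7, 421.3]
orientation: [-0.0, 0.408, 0.913, 0.0]
contact_force: [0.5, -0.3, 0.2]
finger_gap: 88.0
```

```bash
python3 look.py 5 493.9 -60.5 420
```

```text
pos [493.6 -61.7 421.3] xang 2.3 z [-0.  0. -1.] d_tool mm [0.7 1.1 1.3] fs [0.0022 0.0035 0.0044] F [ 0.5 -0.3  0.2] gap 88.0 t 8.17 q [-0.26  0.09  1.45  0.    1.61 -0.99]
```

View pics/both5.png

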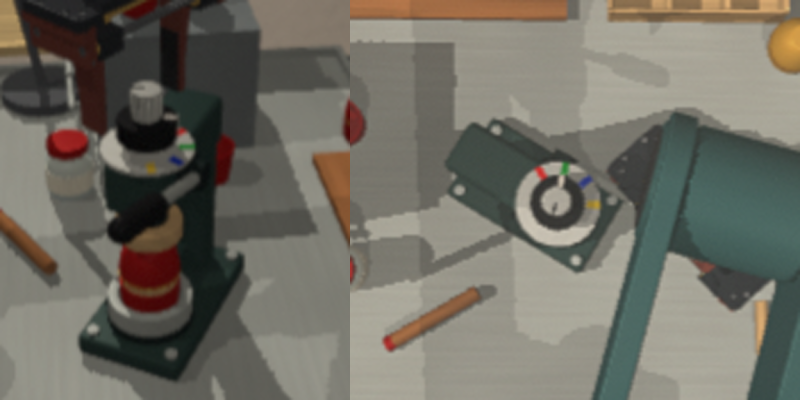

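The top view shows the dial unobstructed (centre about (557,201)), with the white line pointing towards the green mark at (565,170). I'll measure it.

```bash
python3 m.py 5
```

```text
red [225.97 188.82] 1053 [551.5  93.7 269. ]
yellow [247.12 201.38] 981 [514.8  31.1 269. ]
green [235.58 186.67] 467 [558.1  65.4 269. ]
blue [243.74 192.14] 552 [542.   41.3 269. ]
axis,yaw [515.94489254  73.03762628   1.03705293] [-0.6 -0.4 -0.2  0.3  1.3 -0.  -0.5  0.2]
305 angle 0.3778009515981888 113.072174 -5.3764114 [14. 16. 18. 20. 22. 24. 26. 28. 30.]
337 angle -2.8793371922045963 8.642181 -48.565704 [-180. -178. -176. -174. -172. -170. -168. -166. -164. -162. -160. -158.
 -156. -154. -152. -150.]
```

Emit:
apply_moves([
  [0,0,0,0,0,0.06,0.62],
  [0,0,0,0,0,0.06,0.62],
  [0,0,0,0,0,0.06,0.62],
  [0,0,0,0,0,0.06,0.62],
  [0,0,0,0,0,0.06,0.62],
  [0,0,0,0,0,0.06,0.62],
  [0,0,0,0,0,0.06,0.62],
  [0,0,0,0,0,0.06,0.62],
  [0,0,0,0,0,0.06,0.62],
  [0,0,0,0,0,0.06,0.62],
  [0,0,0,0,0,0.06,0.62],
  [0,0,0,0,0,0.06,0.62],
  [0,0,0,0,0,0.06,0.62],
  [0,0,0,0,0,0.06,0.62],
  [0,0,0,0,0,0,0.62],
  [0,0,0,0,0,0,0.62],
])

```text
t: 9.6
eef_pos: [494.0, -59.2, 421.6]
orientation: [-0.0, 0.866, 0.501, 0.0]
contact_force: [1.1, -0.5, -0.2]
finger_gap: 16.8
```

```bash
python3 look.py 6 493.9 -60.5 330
```

```text
pos [494.  -59.2 421.6] xang 1.048 z [-0.  0. -1.] d_tool mm [-1.2  0.6 91.6] fs [-0.0041  0.0018  0.3052] F [ 1.1 -0.5 -0.2] gap 16.8 t 9.6 q [-0.26  0.09  1.45  0.    1.61  0.26]
```

View pics/both6.png

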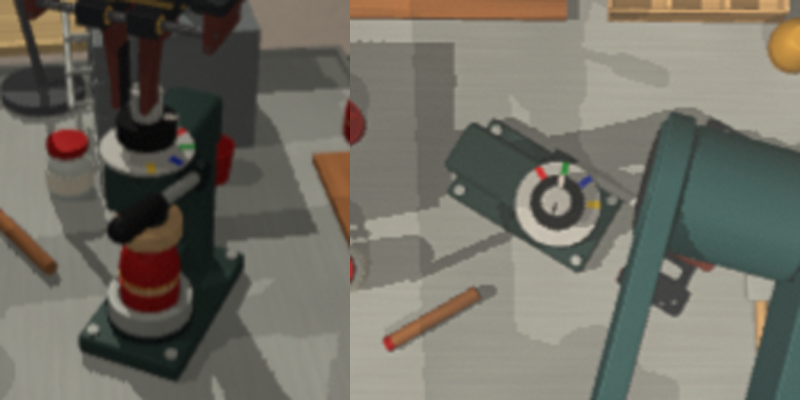

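Emit:
apply_moves([
  [-0.004,0.002,0.06,0,0,0,0.55],
  [0,0,0.06,0,0,0,0.55],
  [0,0,0.06,0,0,0,0.55],
  [0,0,0.06,0,0,0,0.55],
  [0,0,0.06,0,0,0,0.55],
  [0,0,0,0,0,0,0.55],
  [0,0,0,0,0,0,0.55],
])

```text
t: 10.28
eef_pos: [493.3, -61.4, 331.2]
orientation: [-0.001, 0.867, 0.499, -0.001]
contact_force: [0.1, 0.1, 0.5]
finger_gap: 19.8
```

```bash
python3 look.py 7 493.9 -60.5 320
```

```text
pos [493.3 -61.4 331.2] xang 1.045 z [-0.002  0.001 -1.   ] d_tool mm [ 1.1  0.1 11.2] fs [0.0037 0.0004 0.0373] F [0.1 0.1 0.5] gap 19.8 t 10.28 q [-0.26  0.14  1.6  -0.    1.4   0.26]
```

View pics/side7.png

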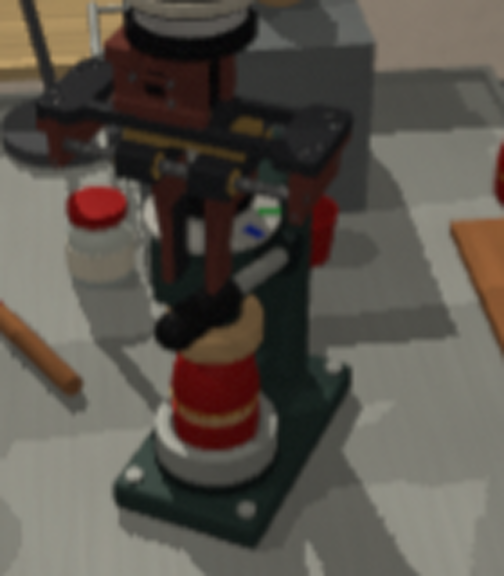

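Emit:
apply_moves([
  [0,0,0.03,0,0,0,0.55],
  [0,0,0.02,0,0,0,0.55],
  [0,0,0.02,0,0,0,0.55],
  [-0.002,0,0.02,0,0,0,0.55],
  [-0.003,0,0.02,0,0,0,0.55],
  [-0.003,0,0.02,0,0,0,0.55],
  [-0.003,0,0.02,0,0,0,0.55],
  [-0.003,0,0.02,0,0,0,0.55],
  [0,0,0,0,0,0,0.55],
])

```text
t: 11.13
eef_pos: [491.5, -66.1, 280.0]
orientation: [0.0, 0.867, 0.498, -0.0]
contact_force: [-0.5, -1.9, 4.2]
finger_gap: 19.6
```

```bash
python3 look.py 8 493.9 -60.5 220
```

```text
pos [491.5 -66.1 280. ] xang 1.044 z [-0.    -0.001 -1.   ] d_tool mm [ 6.1 -0.8 60. ] fs [ 0.0202 -0.0025  0.2001] F [-0.5 -1.9  4.2] gap 19.6 t 11.13 q [-0.27  0.18  1.68 -0.    1.28  0.26]
```

View pics/side8.png

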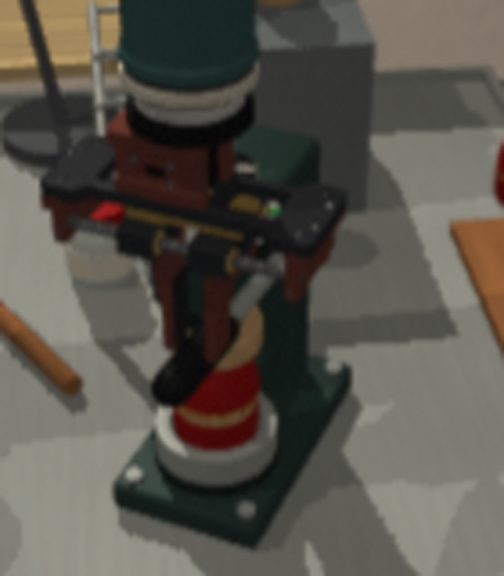

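Emit:
apply_moves([
  [0,0,0.02,0,0,0,0.55],
  [0,0,0.02,0,0,0,0.55],
  [0,0,0.02,0,0,0,0.55],
  [0,0,0.02,0,0,0,0.55],
  [0.002,0,0.02,0,0,0,0.55],
  [0.003,0,0.02,0,0,0,0.55],
])

```text
t: 11.73
eef_pos: [492.3, -65.1, 245.4]
orientation: [0.001, 0.867, 0.499, -0.001]
contact_force: [-5.6, -6.1, 10.9]
finger_gap: 20.1
```

Emit:
apply_moves([
  [0.003,0,0.015,0,0,0,0.55],
  [0.003,0,0.015,0,0,0,0.55],
  [0.003,0,0.015,0,0,0,0.55],
])

```text
t: 11.98
eef_pos: [493.5, -63.3, 232.1]
orientation: [0.001, 0.867, 0.499, -0.001]
contact_force: [-6.1, -7.2, 11.6]
finger_gap: 19.6
```

```bash
python3 look.py 9 493.9 -60.5 210
```

```text
pos [493.5 -63.3 232.1] xang 1.044 z [-0.    -0.003 -1.   ] d_tool mm [ 2.7 -1.1 22.1] fs [ 0.009  -0.0035  0.0737] F [-6.1 -7.2 11.6] gap 19.6 t 11.98 q [-0.26  0.23  1.75 -0.    1.17  0.26]
```

View pics/side9.png

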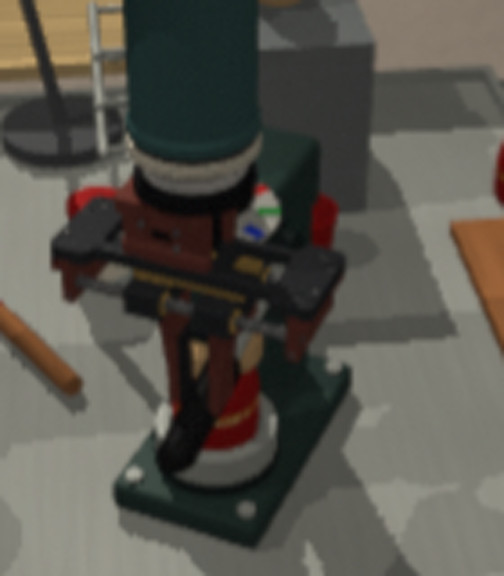

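Emit:
apply_moves([
  [0.003,0,0.011,0,0,0,0.55],
  [0.003,0,0.011,0,0,0,0.55],
  [0.003,0,0.011,0,0,0,0.55],
  [0.003,0,0.011,0,0,0,0.55],
])

```text
t: 12.42
eef_pos: [495.2, -60.4, 218.9]
orientation: [0.001, 0.867, 0.499, -0.001]
contact_force: [-6.2, -8.9, 10.7]
finger_gap: 19.9
```

Emit:
apply_moves([
  [0.002,0,0.01,0,0,0,0.55],
  [0,0,0.007,0,0,0,0.55],
])

```text
t: 12.58
eef_pos: [495.8, -59.4, 213.8]
orientation: [0.001, 0.867, 0.499, -0.001]
contact_force: [-3.8, -3.7, 11.0]
finger_gap: 19.9
```

Emit:
apply_moves([
  [0.002,0,0.008,0,0,0,0.55],
  [0.002,0,0.008,0,0,0,0.55],
])

```text
t: 12.75
eef_pos: [496.5, -58.2, 209.2]
orientation: [0.001, 0.867, 0.499, -0.0]
contact_force: [-4.5, -4.1, 11.3]
finger_gap: 20.1
```

Emit:
apply_moves([
  [0.002,0,0.008,0,0,0,0.55],
])

```text
t: 12.83
eef_pos: [497.0, -57.5, 206.8]
orientation: [0.001, 0.867, 0.499, -0.0]
contact_force: [-5.0, -3.9, 15.4]
finger_gap: 19.8
```

Force begins to rise where the stop is expected.

Emit:
apply_moves([
  [0.001,0,0.006,0,0,0,0.55],
])

```text
t: 12.92
eef_pos: [497.2, -57.3, 205.5]
orientation: [0.001, 0.867, 0.499, -0.0]
contact_force: [-7.7, -3.7, 24.5]
finger_gap: 19.6
```

Emit:
apply_moves([
  [0,0,0.003,0,0,0,0.55],
])

```text
t: 13.0
eef_pos: [497.2, -57.2, 205.2]
orientation: [0.001, 0.867, 0.499, -0.0]
contact_force: [-7.8, -3.0, 26.5]
finger_gap: 20.2
```

```bash
python3 look.py 10 493.9 -60.5 210
```

```text
pos [497.2 -57.2 205.2] xang 1.044 z [ 0.001 -0.002 -1.   ] d_tool mm [-4.5 -1.2 -4.8] fs [-0.0151 -0.0041 -0.0161] F [-7.8 -3.  26.5] gap 20.2 t 13.0 q [-0.25  0.26  1.77 -0.    1.1   0.28]
```

View pics/side10.png

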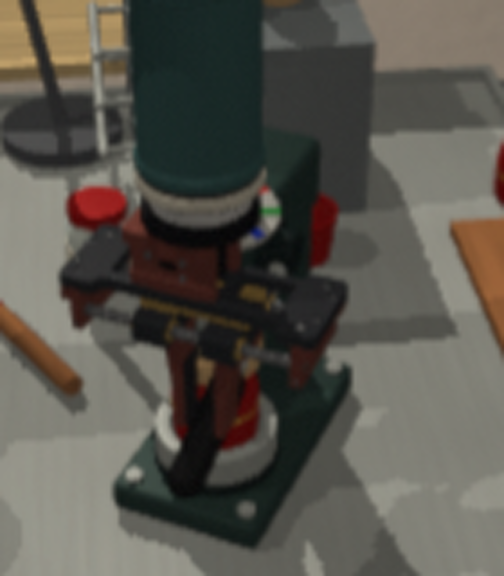

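Emit:
apply_moves([
  [0,0,-0.01,0,0,0,0.55],
  [-0.003,0,-0.02,0,0,0,0.55],
  [-0.003,0,-0.02,0,0,0,0.55],
  [-0.003,0,-0.02,0,0,0,0.55],
  [-0.003,0,-0.02,0,0,0,0.55],
  [-0.003,0,-0.02,0,0,0,0.55],
  [-0.003,0,-0.02,0,0,0,0.55],
  [-0.003,0,-0.02,0,0,0,0.55],
  [0,0,-0.02,0,0,0,0.55],
  [0,0,-0.02,0,0,0,0.55],
  [0,0,-0.02,0,0,0,0.55],
  [0,0,-0.02,0,0,0,0.55],
  [0.003,0,-0.02,0,0,0,0.55],
  [0.003,0,-0.02,0,0,0,0.55],
  [0.003,0,-0.02,0,0,0,0.55],
  [0.003,0,-0.02,0,0,0,0.55],
  [0,0,-0.02,0,0,0,0.55],
  [0,0,-0.02,0,0,0,0.55],
  [0,0,-0.02,0,0,0,0.55],
  [0,0,-0.02,0,0,0,0.55],
])

```text
t: 14.77
eef_pos: [494.7, -58.7, 320.1]
orientation: [-0.0, 0.867, 0.499, -0.001]
contact_force: [-0.0, -0.4, 0.4]
finger_gap: 20.0
```

Emit:
apply_moves([
  [0,0,-0.03,0,0,0,0.55],
  [0,0,-0.06,0,0,0,0.55],
  [0,0,-0.1,0,0,0,0.55],
  [0,0,-0.1,0,0,0,0.55],
  [-0.1,0,-0.05,0,0,0,0.55],
  [-0.12,0,0,0,0,0,0.55],
  [-0.12,0,0,0,0,0,0.55],
  [-0.12,0,0,0,0,0,0.55],
  [0,0,0,0,0,0,0.55],
  [0,0,0,0,0,0,0.55],
])

```text
t: 15.6
eef_pos: [424.9, -179.1, 422.1]
orientation: [-0.0, 0.868, 0.497, -0.0]
contact_force: [-0.2, -0.0, 0.9]
finger_gap: 19.9
```

```bash
python3 look.py 11 493.9 -60.5 210; python3 m.py 11; python3 - <<'E'
import cv2,numpy as np
a=[np.load(f"side{k}.npz")["img"][120:250,195:295,::-1] for k in(0,11)]
o=np.hstack(a);cv2.imwrite("pics/cmp.png",cv2.resize(o,None,fx=4,fy=4,interpolation=cv2.INTER_CUBIC))
E
```

```text
pos [ 424.9 -179.1  422.1] xang 1.04 z [-0.001  0.    -1.   ] d_tool mm [137.3  -0.3 212. ] fs [ 0.4578 -0.001   0.7068] F [-0.2 -0.   0.9] gap 19.9 t 15.6 q [-0.55  0.03  1.51 -0.    1.6  -0.02]
red [225.96 188.82] 1048 [551.5  93.7 269. ]
yellow [246.99 201.38] 907 [514.8  31.5 269. ]
green [235.57 186.69] 449 [558.   65.4 269. ]
blue [243.74 192.13] 528 [542.   41.3 269. ]
axis,yaw [515.96957827  73.21133407   1.03462353] [-0.5 -0.2 -0.2  0.2  1.3 -0.1 -0.6  0.1]
305 angle 0.3663598793453398 114.7391 -4.323723 [12. 14. 16. 18. 20. 22. 24. 26. 28. 30.]
337 angle -2.8616990279871395 8.693253 -49.27816 [-180. -178. -176. -174. -172. -170. -168. -166. -164. -162. -160. -158.
 -156. -154. -152. -150. -148.]
```

View pics/cmp.png

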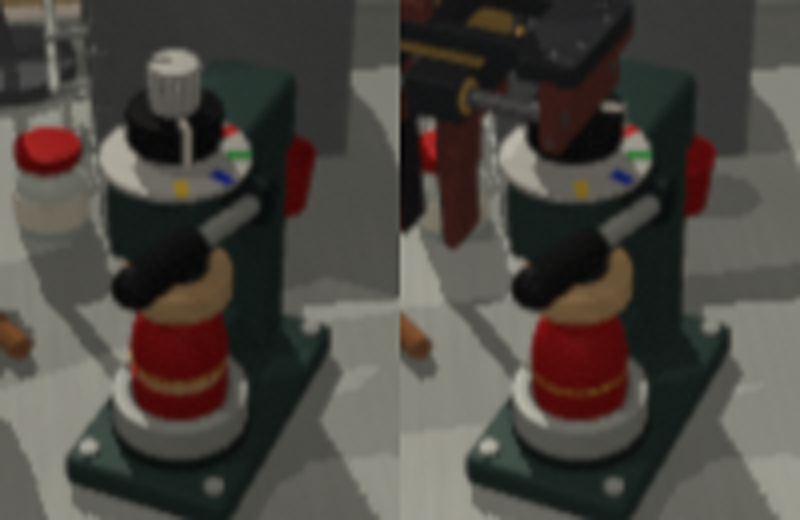

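View pics/both11.png

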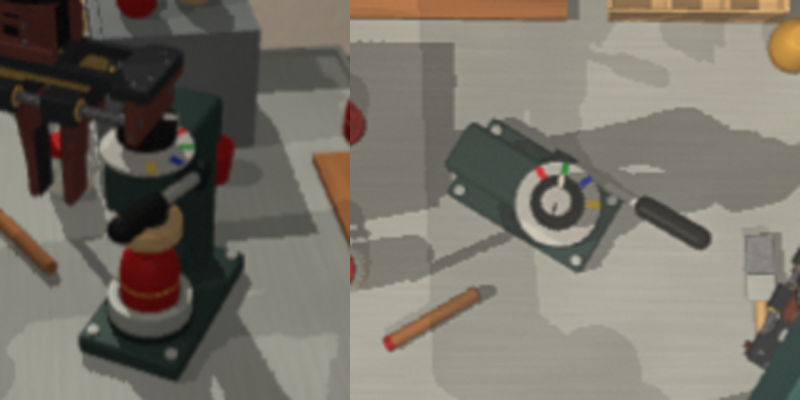

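```bash
python3 -c "
from station import close_job
print(close_job())"
```

```text
the job is handed in; nothing more can be done
None
```

The job is done and handed in at about 15.6 s of robot time.

**Ring:** I gripped only the black ring and turned it 1.25 rad. The white line now reads 0.37 to 0.38 rad in the top view, against 0.35 for the green mark. The measured start angle plus the tool's turn gives 0.347, so the two agree within about 0.03 rad.

**Fine-trim knob:** It read −2.88 rad before and −2.86 to −2.88 after. I take it as unmoved, since that difference is within picture accuracy.

**Lever and lid:** I pushed the lever down with the fingertips until it met the stop. The vertical force rose from about 11 to 26 N and the motion stalled at the expected height, then I let the lever return. In the last pictures:
- The pale wood is gone, with only the thin gold band showing at the seam.
- The lever is back at the top.
- The gripper is clear of everything.

**Bystanders:** The tool stayed well clear of them, and those visible in the last cropped views look unmoved. I did not measure each one separately. No check failed.

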